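Slide the flared inset into its tapered well

TASK

Slide the loose steel inset along the top of the condiment stand to the empty well and let it drop in, so that it nests fully home: level, with its foot flat on the well's floor. Do not lift it off the stand, and leave the things standing around undisturbed.

Things in the scene. Friction and masses are not known exactly. Their poses are not given: they have to be found in the camera images.
- inset: Loose inset, origin at the centre of its underside, z up: open flared round pan of plain steel, 40 mm high, about 0.25 kg. Flat foot 76 mm across; the wall flares straight to 103 mm across at the top, with a rolled rim 109 mm across and 4 mm high. Wall 2.5 mm, floor 3 mm thick; inside 72 mm across at the floor, 97 mm at the top. Closed fingers can reach in and drag it by the inner wall.
- well_mouth (a point): Centre of the mouth of the empty well, on the deck surface 55 mm above the worktop, at the left or right end of the stand. The well tapers like the inset, with 2.5 mm play all round: 93 mm across at the mouth, flat floor 81 mm across, 16 mm deep. Home, the foot stands on that floor and the rim 24 mm above the deck. The inset goes in tilted and may need a light push down on its high side, under 10 N.
- filled_center (a point): Centre, at deck height, of the other well at the opposite end of the row, filled by a fixed inset of the same kind that stays there; its rim stands 24 mm above the deck.
- stand: Middle part of the low steel condiment stand, fixed; origin on the worktop below its centre. Flat deck 55 mm above the worktop, 160 mm (x, across) by 158 mm (y, along the row); the loose inset starts on it. A well unit continues this deck at each end, its well 155 mm from the stand's centre along y; the deck in all is 160 by 460 mm.
- deli_cup: Bystander: round lidded plastic tub, 72 mm across and 70 mm high, origin under its centre. Leave it alone.
- salt_shaker: Bystander: shaker 44 mm across and 90 mm high with light contents, origin under its centre. Leave it alone.
- spice_jar: Bystander: glass jar with black cap, 41 mm across and 105 mm high, origin under its centre. Leave it alone.
- lemon: Bystander: lemon, 83 x 58 x 58 mm, origin on its underside. Leave it alone.
Not all that is in view belongs to the job. Leave any pink look-alike of the inset alone.

How it is judged:
At the end, for the whole second after the job is handed in: The loose inset is at rest in the empty well, centred on it within 5 mm, level within 0.05 rad, its underside no more than 42 mm above the worktop (3 mm above the well's floor) (horizontal distance between inset and well_mouth below 0.005 m and height (world z) of inset below 0.042 m and angle between inset's own z axis and vertical below 0.05 rad and linear speed of inset below 0.02 m/s); the robot touches nothing.
It fails at once if the inset is lifted off the stand (its underside more than 30 mm above the deck) (height (world z) of inset above 0.085 m).
It fails at once if the inset is tipped by more than 1 rad (angle between inset's own z axis and vertical above 1 rad).
It fails at once if a bystander is moved by more than 30 mm (distance of any of deli_cup, salt_shaker, spice_jar, lemon from where it was at the start of the episode above 0.03 m).
It also fails if it takes over 51 s, if anything falls off the work surface, if the arm or the gripper's body presses on something with over 40 N, if the wrist force passes 120 N, or if a joint passes its speed limit or range.

ROBOT

A 6-joint arm with a two-finger parallel gripper is mounted at the origin on a cart in front of the work surface, level with it; the furniture and walls round the work are solid. World frame = base frame: x ahead of the robot, y to its left, z up, the work surface at z = 0. Lengths are in m, angles in rad, forces in N, time in s.
With the tool pointing down it reaches from about 0.3 to 0.875 m from the base axis. Payload 6.4 kg.
Tool frame: the origin (TCP) lies on the centre line of the jaws, within the pads' length; the fingertips stand 14 mm ahead of it and the grasp point (between the pads) lies 5 mm behind it (r.tip_reach is the distance from the TCP to the fingertips, in m); z points along the fingers, y is the direction in which the jaws open and shut (so a half turn about z gives the same grasp; the last joint's range is limited). The gripper opens to 85 mm and grips with 20 to 120 N. Pads are 22 mm wide; open, the fingers measure 114 mm over their backs; the gripper's body (76 mm by 85 mm) begins 54 mm behind the grasp point. The pads swing forward as they close: fully open they stand 13 mm farther back than shut.
Start: joints at [1.002, 0.181, 1.607, -0, 1.354, -0.206], TCP at [0.204, 0.538, 0.245] pointing down, gripper open.
Joint ranges: [-2.99, 2.99], [-0.89, 2.07], [0.3, 2.58], [-1.14, 4.28], [0, 2.63], [-3.12, 3.12]. Speed limits (rad/s): [2.57, 2.57, 3.01, 3.14, 3.14, 3.14].

INTERFACE

Orientations are given as a rotation vector (axis times angle).
In Python, from cell import r gives the robot as it stands. Calls block until the motion is done:
- r.move_pose(position, orientation): joint-space move of the TCP to a pose.
- r.move_straight(position, attitude=None, velocity=0.15, until_force=None): straight line of the TCP; attitude=None keeps the orientation; velocity is the mean speed in m/s. With until_force (N) it stops when the force on the tool has changed by that much, and returns True; else False.
- r.move_j(angles): joint-space move.
- r.gripper_open() and r.close_gripper(): open the fingers fully, or close them until they stop; the grip force is fixed at half the most.
- r.sleep(seconds).
- r.ik(position, orientation): joint angles nearest the present ones, or None.
- r.camera(name): name is "scene" or "side" or "wrist"; returns a dict with "color" (480x640x3 uint8, red, green, blue), "fx", "fy", "cx", "cy" (pixels), "rvec" (rotation vector, rad) and "tvec" (3), from world to camera coordinates, as OpenCV has them; the wrist camera has in their place "hand_eye" (4x4, takes a point from camera to tool coordinates, whose origin is the TCP and whose axes are the flange's). Camera axes: x right, y down, z forward; pixel columns grow to the right and rows downward; lengths in m; the calibration is good to about 2 mm. The wrist camera is an equidistant fisheye: a pixel r from the principal point sees the ray r / f radians off the axis. A picture is of the moment at which its call begins: read the wrist's pose just before it. There is no depth.
A pose or a line that the arm cannot do raises r.PlanningError and nothing moves.
- r.close_job(): hands the job in, once; it reports no verdict.
Readings, each from a call of its own:
- r.get_clock(): time.
- r.get_q(): joint angles.
- r.get_joint_velocities(): joint speeds.
- r.get_joint_efforts(): joint torques, N m.
- r.get_eef_pos(): TCP position.
- r.get_orientation(): TCP orientation.
- r.get_wrist_force(): force on the tool from outside, world axes, zero at the start.
- r.get_torque(): the same for the moment, N m.
- r.get_finger_gap(): finger opening in m.
Only numpy, scipy, OpenCV 4.12 (cv2) and the standard library are available. Lean on these libraries where they do the work, as an engineer would, in place of code of your own. Each camera call takes 0.05 s, during which the arm holds its last target.

## Working session

There is one attempt and no reset: what is moved stays moved. The work goes in short steps, each a Python script; the robot and the scene stay as the last script left them, time stands still between calls to the robot, and variables do not carry over. Pictures are saved under pics/ and viewed, and the job is handed in when it is done.

```bash
ls; mkdir -p pics; python3 - <<'E'
from cell import r
import cv2
for n in ("scene","side","wrist"):
    c=r.camera(n); cv2.imwrite(f"pics/{n}0.png",c["color"][:,:,::-1]); print(n,{k:v for k,v in c.items() if k!="color"})
print(r.get_clock(), r.get_eef_pos(), r.get_orientation(), r.tip_reach)
E
```

```text
pics
scene {'fx': 501.96916812382665, 'fy': 501.96916812382665, 'cx': 325.28737507562363, 'cy': 240.8968224168951, 'rvec': array([ 1.9769523 , -0.62719085,  0.3696564 ]), 'tvec': array([-0.44395707,  0.20835953,  0.9717242 ])}
side {'fx': 457.399453974864, 'fy': 457.399453974864, 'cx': 314.15306912338156, 'cy': 242.8553866458152, 'rvec': array([ 2.04220341, -1.04034108,  0.48709132]), 'tvec': array([-0.31737104,  0.3323186 ,  0.97439921])}
wrist {'fx': 371.64829954431775, 'fy': 371.64829954431775, 'cx': 318.56475697732304, 'cy': 236.11742492304936, 'hand_eye': array([[-1.02399973e-03, -9.53470679e-01, -3.01484023e-01,
         7.72521530e-02],
       [ 9.99997543e-01, -1.56902233e-03,  1.56565369e-03,
        -9.59320051e-04],
       [-1.96584006e-03, -3.01481679e-01,  9.53469943e-01,
        -1.28125686e-01],
       [ 0.00000000e+00,  0.00000000e+00,  0.00000000e+00,
         1.00000000e+00]])}
0.15 [0.20381335 0.53724699 0.24457938] [-5.66680047e-01 -3.08950493e+00  1.98066380e-03] 0.014
```

View pics/scene0.png

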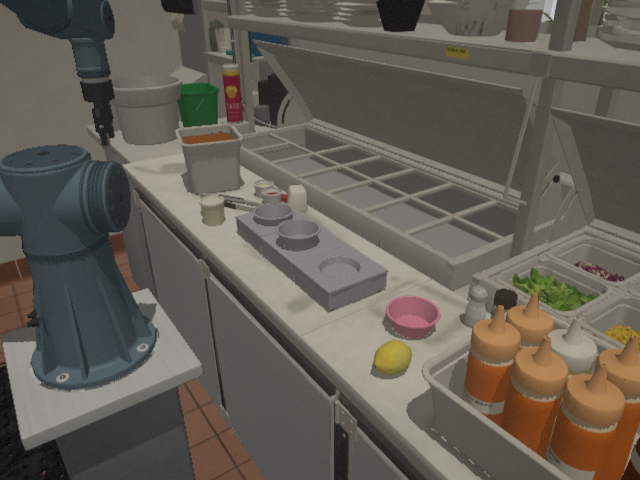

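View pics/side0.png

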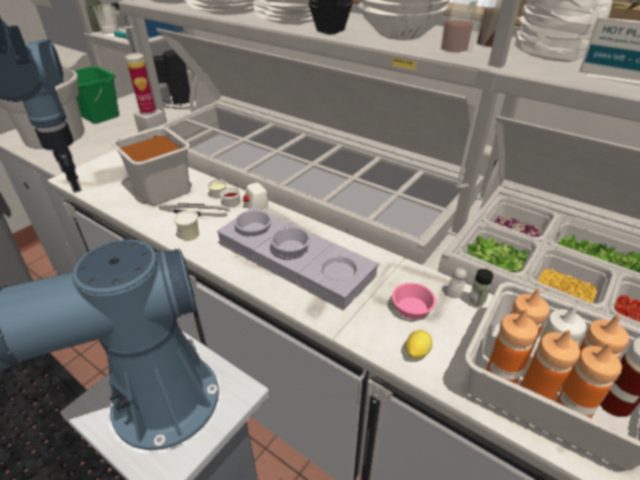

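View pics/wrist0.png

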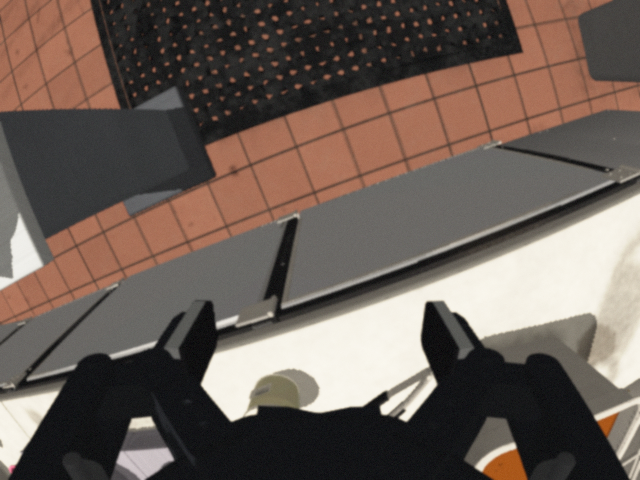

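The scene view has three candidate pans: (272,214) at the far-left end, (298,235) in the middle and pink (413,317) on the worktop. The empty well is at the right end, near (340,270). The steel pan in the middle fits the loose inset, because the one at the end sits in a well and the pink one is the look-alike. I'll confirm with an enlarged crop.

```bash
python3 - <<'E'
import cv2,numpy as np
a=cv2.imread("pics/scene0.png")[180:340,220:420]; b=cv2.imread("pics/side0.png")[180:340,200:400]
cv2.imwrite("pics/crop_sc.png",cv2.resize(a,None,fx=3.7,fy=3.7,interpolation=cv2.INTER_CUBIC))
cv2.imwrite("pics/crop_si.png",cv2.resize(b,None,fx=3.7,fy=3.7,interpolation=cv2.INTER_CUBIC))
E
```

```text
(no output)
```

View pics/crop_sc.png

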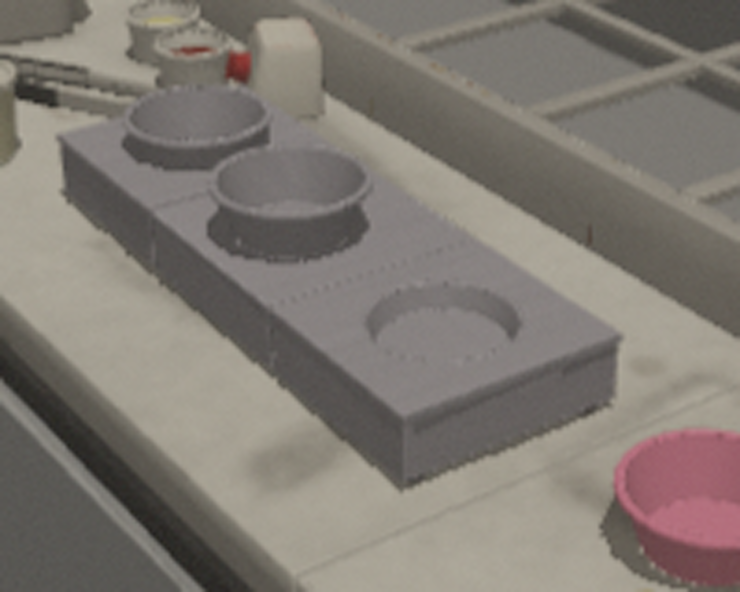

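View pics/crop_si.png

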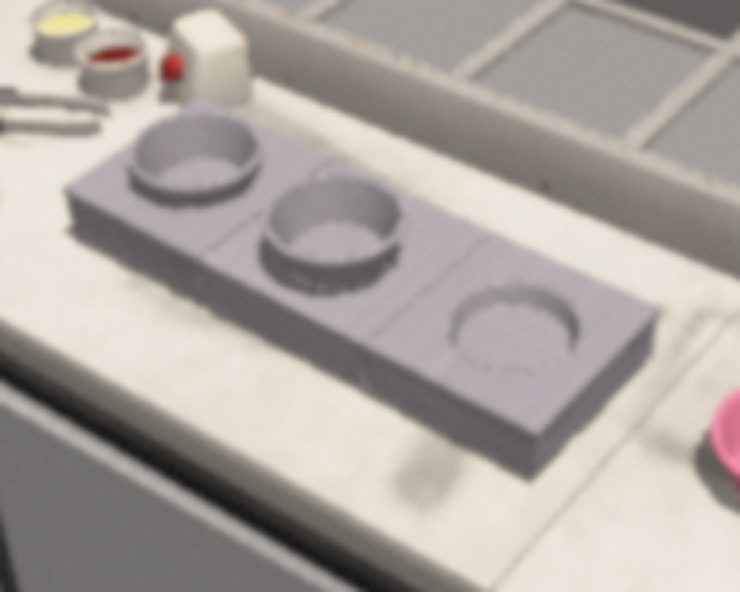

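The crops confirm it. The middle grey pan stands on the deck, the end pan is sunk into its well, and the right well is empty. Next I'll cast rays for the deck corners, rim and well mouth.

```bash
cat > h.py <<'E'
import numpy as np, cv2
from scipy.optimize import least_squares
from scipy.spatial.transform import Rotation as R
def cast(c,px,z):
    Rm=R.from_rotvec(c["rvec"]).as_matrix(); o=-Rm.T@c["tvec"]
    px=np.atleast_2d(np.array(px,float))
    d=np.c_[(px[:,0]-c["cx"])/c["fx"],(px[:,1]-c["cy"])/c["fy"],np.ones(len(px))]@Rm
    return o+d*((z-o[2])/d[:,2])[:,None]
def castw(c,p,rv,px,z):
    T=c["hand_eye"]; px=np.atleast_2d(np.array(px,float))
    u=(px-[c["cx"],c["cy"]])/c["fx"]; th=np.linalg.norm(u,axis=1)
    d=np.c_[u/np.maximum(th,1e-9)[:,None]*np.sin(th)[:,None],np.cos(th)]
    Rt=R.from_rotvec(rv).as_matrix(); o=p+Rt@T[:3,3]; d=d@(Rt@T[:3,:3]).T
    return o+d*((z-o[2])/d[:,2])[:,None]
def circ(P,rad=None):
    P=P[:,:2]; m=P.mean(0)
    if rad: s=least_squares(lambda q:np.hypot(*(P-q).T)-rad,m)
    else: s=least_squares(lambda q:np.hypot(*(P-q[:2]).T)-q[2],[*m,.05])
    return s.x, np.abs(s.fun).max()
E
python3 - <<'E'
from cell import r
from h import *
sc=r.camera("scene"); si=r.camera("side")
def f(pts,o): return np.array(pts)/3.7+np.array(o)-.5+.5/3.7
S=(220,180);D=(200,180)
for n,c,o,cor,rim,well,fil in (("scene",sc,S,[(403,418),(620,340),(62,137)],[(210,186),(372,186),(290,147),(222,206),(358,207),(235,160),(345,158),(290,217)],[(367,322),(521,322),(443,284),(390,295),(497,295)],[(125,122),(270,122),(195,87),(198,156)]),
  ("side",si,D,[(535,432),(657,313),(68,190)],[(262,238),(402,218),(340,176),(330,268),(290,187),(385,187),(285,258),(395,240)],[(450,327),(580,327),(515,284),(468,297),(562,297)],[(132,160),(262,150),(195,111),(200,196)])):
    P=cast(c,f(cor,o),.055); print(n,P.round(4).tolist(),"w,l",np.linalg.norm(P[1]-P[0]),np.linalg.norm(P[2]-P[0]))
    a=(P[2]-P[0])/np.linalg.norm(P[2]-P[0]); b=(P[1]-P[0])/np.linalg.norm(P[1]-P[0])
    print(" axis deg",np.degrees(np.arctan2(a[1],a[0])),np.degrees(np.arctan2(b[1],b[0])),"well from corner",P[0]+.075*a+.08*b,"centre",P[0]+.23*a+.08*b)
    print(" loose",circ(cast(c,f(rim,o),.095)),circ(cast(c,f(rim,o),.093),.0545))
    print(" well",circ(cast(c,f(well,o),.055)),circ(cast(c,f(well,o),.055),.0465))
    print(" filled",circ(cast(c,f(fil,o),.077),.0545))
E
```

```text
scene [[0.4311, -0.1707, 0.055], [0.5853, -0.1777, 0.055], [0.4421, 0.2817, 0.055]] w,l 0.15443019045054782 0.45253651782290905
 axis deg 88.60575962618407 -2.5819045359029182 well from corner [ 0.51281155 -0.09936641  0.055     ] centre [0.51658296 0.0555877  0.055     ]
 loose (array([0.49714952, 0.04848818, 0.05291319]), np.float64(0.0038356314250532347)) (array([0.49930721, 0.05194716]), np.float64(0.0052037530506144555))
 well (array([ 0.51240833, -0.09909313,  0.04693937]), np.float64(6.322484486642743e-05)) (array([ 0.51271524, -0.09866628]), np.float64(0.00048405076632553057))
 filled (array([0.51567012, 0.20610686]), np.float64(0.006492095191679745))
side [[0.4309, -0.1703, 0.055], [0.5826, -0.1757, 0.055], [0.439, 0.2787, 0.055]] w,l 0.15185061874350406 0.44905376474014597
 axis deg 88.96005497343091 -2.046361676927176 well from corner [ 0.51216326 -0.09812486  0.055     ] centre [0.51497643 0.05684961 0.055     ]
 loose (array([0.491871  , 0.0506819 , 0.05376263]), np.float64(0.0018853258783436896)) (array([0.49377649, 0.05243803]), np.float64(0.0021998312175875237))
 well (array([ 0.51146643, -0.10039398,  0.04658962]), np.float64(0.0006290735500388764)) (array([ 0.51155404, -0.10033204]), np.float64(0.0006462738631045281))
 filled (array([0.51569915, 0.20755522]), np.float64(0.0039558685488061684))
```

Measured positions:
- **Well:** about (0.512, -0.0995).
- **Filled well:** about (0.516, 0.207). The two wells are 307 mm apart against the 310 mm expected.
- **Loose inset:** about (0.495, 0.050).

I'll close the gripper, move above, and refine with the wrist camera.

```bash
python3 - <<'E'
from cell import r
from h import *
rv=R.from_matrix(np.array([[0,-1,0],[-1,0,0],[0,0,-1.]])).as_rotvec()  # columns: x->-y,y->-x,z->-z
for p in ([.495,.05,.3],[.495,.05,.08],[.512,-.1,.1],[.512,-.06,.2]): print(np.round(r.ik(p,rv),3))
r.close_gripper()
p=r.get_eef_pos(); r.move_straight([p[0],p[1],.31],velocity=.2)
r.move_pose([.495,.06,.27],rv)
print(r.get_clock())
p=r.get_eef_pos();o=r.get_orientation();c=r.camera("wrist")
np.save("w1.npy",np.r_[p,o]); print(p,o)
cv2.imwrite("pics/w1.png",c["color"][:,:,::-1])
E
```

```text
[-0.138 -0.039  1.73  -0.     1.451  3.003]
[-0.138  0.233  1.921 -0.     0.987  3.003]
[-0.421  0.247  1.853 -0.     1.042  2.721]
[-0.347  0.094  1.8   -0.     1.247  2.794]
4.2083
[0.49495921 0.06032358 0.26992651] [-2.22242153e+00  2.22041223e+00  2.98958362e-04]
```

View pics/w1.png

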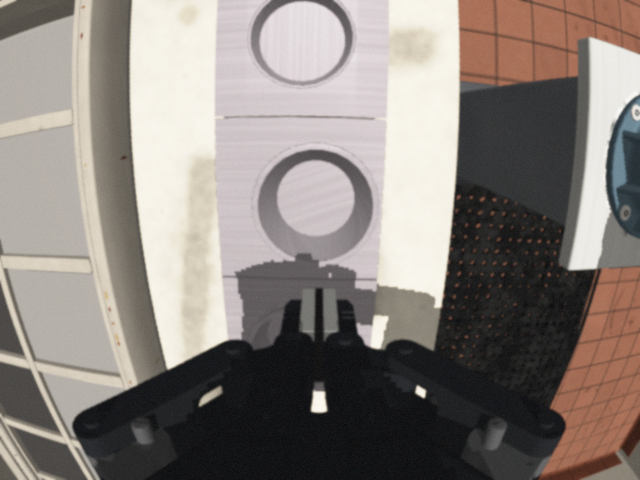

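The wrist view shows the loose inset's rim around (316,203), the empty well's mouth around (301,40), and the closed fingertips at (319,300).

```bash
python3 - <<'E'
from cell import r
from h import *
w=np.load("w1.npy"); c=r.camera("wrist")
im=c["color"]; 
cv2.imwrite("pics/w1c.png",cv2.resize(im[0:290,190:410],None,fx=2.6,fy=2.6,interpolation=cv2.INTER_CUBIC)[:,:,::-1])
P=castw(c,w[:3],w[3:],[(256,205),(376,203),(316,144),(313,264)],.093); print(P.round(4)); print(circ(P),circ(P,.0545))
P=castw(c,w[:3],w[3:],[(248,40),(355,38),(302,88),(262,73),(342,72)],.055); print(P.round(4)); print(circ(P),circ(P,.0465))
P=castw(c,w[:3],w[3:],[(216,118),(386,118),(224,275),(379,280)],.055); print(P.round(4))
E
```

```text
[[0.5479 0.0517 0.093 ]
 [0.4462 0.05   0.093 ]
 [0.4968 0.0008 0.093 ]
 [0.4997 0.1053 0.093 ]]
(array([0.4969948 , 0.05311962, 0.0516147 ]), np.float64(0.000730269783741376)) (array([0.49691225, 0.05326142]), np.float64(0.003643484152557247))
[[ 0.5592 -0.0964  0.055 ]
 [ 0.4618 -0.0967  0.055 ]
 [ 0.5097 -0.0488  0.055 ]
 [ 0.5461 -0.0639  0.055 ]
 [ 0.4736 -0.0639  0.055 ]]
(array([ 0.5102755 , -0.09715316,  0.04883826]), np.float64(0.0006686881757817648)) (array([ 0.51026003, -0.09438123]), np.float64(0.0024852956528675987))
[[ 0.5902 -0.0238  0.055 ]
 [ 0.4329 -0.0221  0.055 ]
 [ 0.5921  0.1336  0.055 ]
 [ 0.4331  0.1386  0.055 ]]
```

View pics/w1c.png

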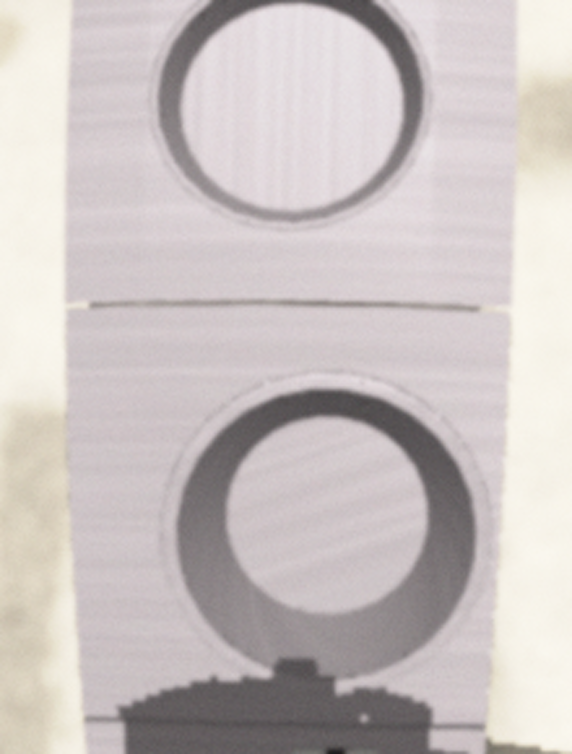

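The estimates agree. The seam lies at y = -0.023, and 76 mm beyond it gives -0.099. I'm taking the well at (0.5115, -0.099) and the inset at (0.497, 0.053). I'll insert the closed fingers and drag along that line.

```bash
cat >> h.py <<'E'
W=np.array([.5115,-.099]); I0=np.array([.497,.053]); u=(W-I0)/np.linalg.norm(W-I0)
X=np.array([u[0],u[1],0]); Z=np.array([0,0,-1.]); RV=R.from_matrix(np.c_[X,np.cross(Z,X),Z]).as_rotvec()
E
python3 - <<'E'
from cell import r
from h import *
r.move_pose([*I0,.14],RV)
print("down stop",r.move_straight([*I0,.080],velocity=.08,until_force=8), r.get_eef_pos(), r.get_clock())
a=I0+u*.018
print(r.move_straight([*a,.080],velocity=.08,until_force=12))
a=W+u*(.025-.045)
print("drag",r.move_straight([*a,.080],velocity=.06,until_force=12), r.get_eef_pos(), r.get_wrist_force(), r.get_clock())
for n in ("scene","wrist"):
    c=r.camera(n); im=c["color"][:,:,::-1]
    if n=="scene": im=cv2.resize(im[180:340,220:420],None,fx=3.7,fy=3.7,interpolation=cv2.INTER_CUBIC)
    cv2.imwrite(f"pics/{n}2.png",im)
E
```

```text
down stop False [0.49743352 0.05295302 0.08040217] 5.7917
False
drag False [ 0.50963416 -0.07893651  0.08004196] [ 0.83785943 -0.11852765 -0.73548864] 8.225
```

View pics/scene2.png

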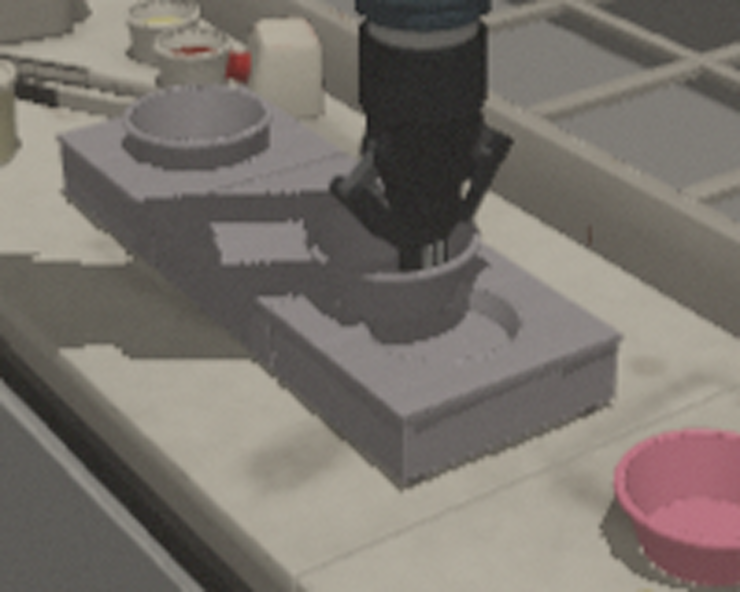

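View pics/wrist2.png

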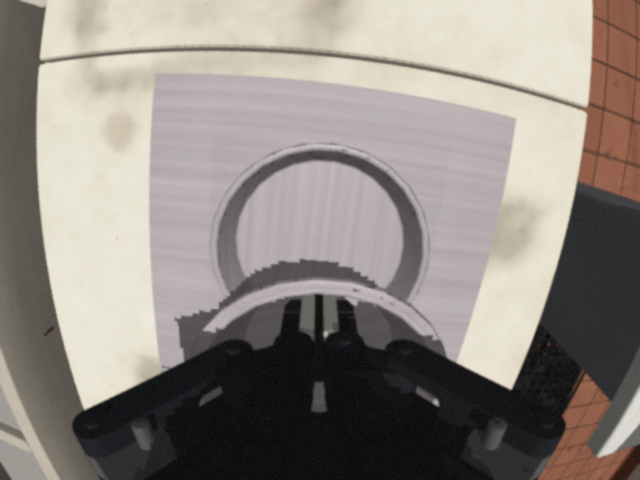

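The drag is working. In the wrist view the inset's leading rim (arc at about y=285) is centred on the empty well (mouth near (321,235)). I'll continue into the drop.

```bash
python3 - <<'E'
from cell import r
from h import *
a=W+u*(.030)
print("drag",r.move_straight([*a,.080],velocity=.04,until_force=10), r.get_eef_pos(), r.get_wrist_force(), r.get_clock())
for n in ("scene","side"):
    c=r.camera(n); im=c["color"][:,:,::-1]
    im=cv2.resize(im[200:320,250:410] if n=="scene" else im[220:340,250:410],None,fx=4.5,fy=4.5,interpolation=cv2.INTER_CUBIC)
    cv2.imwrite(f"pics/{n}3.png",im)
E
```

```text
drag False [ 0.51440512 -0.12870436  0.08006945] [-0.13334352  0.53384165  1.60826558] 9.725
```

View pics/scene3.png

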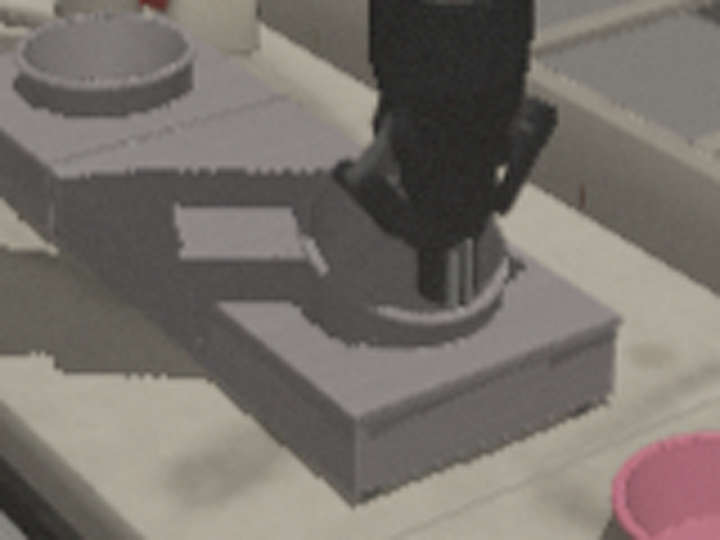

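View pics/side3.png

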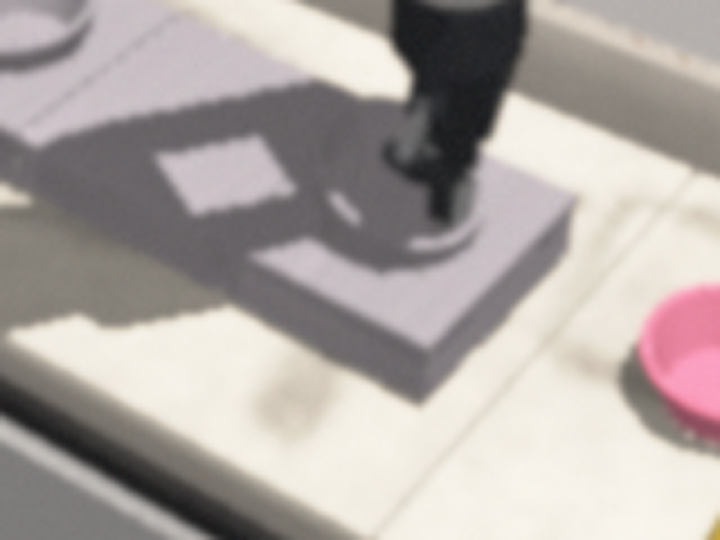

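The inset is in the well with its front down and its rear rim still high. I'll drag on a little under a force limit, retract, and look.

```bash
python3 - <<'E'
from cell import r
from h import *
a=W+u*(.042)
print("drag",r.move_straight([*a,.080],velocity=.03,until_force=6), r.get_eef_pos(), r.get_wrist_force(), r.get_clock())
p=r.get_eef_pos(); q=p[:2]-u*.012
r.move_straight([*q,.080],velocity=.08); r.move_straight([*q,.16],velocity=.15)
q=q+(-u)*.09
r.move_straight([*q,.24],velocity=.25)
p=r.get_eef_pos();o=r.get_orientation();np.save("w4.npy",np.r_[p,o])
for n in ("scene","side","wrist"):
    c=r.camera(n); im=c["color"][:,:,::-1]
    if n!="wrist": im=cv2.resize(im[200:320,250:410] if n=="scene" else im[220:340,250:410],None,fx=4.5,fy=4.5,interpolation=cv2.INTER_CUBIC)
    cv2.imwrite(f"pics/{n}4.png",im)
print(r.get_clock())
E
```

```text
drag False [ 0.51565106 -0.14120221  0.08014972] [-0.0378502   0.3896821   1.40086035] 10.375
12.1333
```

View pics/scene4.png

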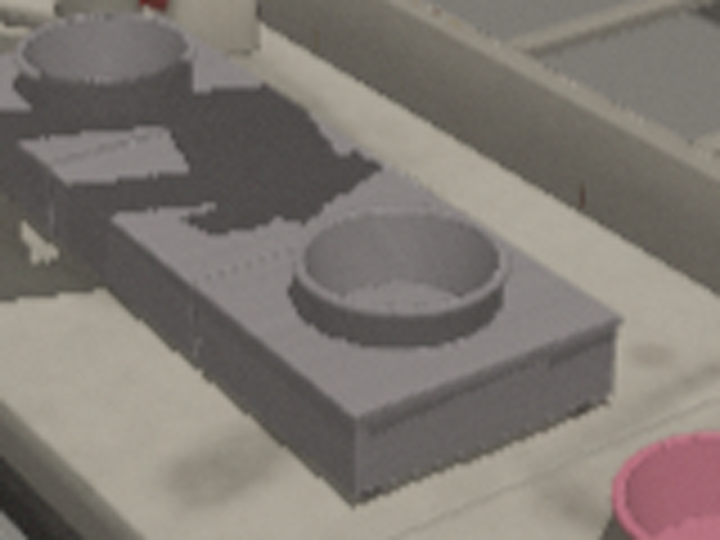

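View pics/side4.png

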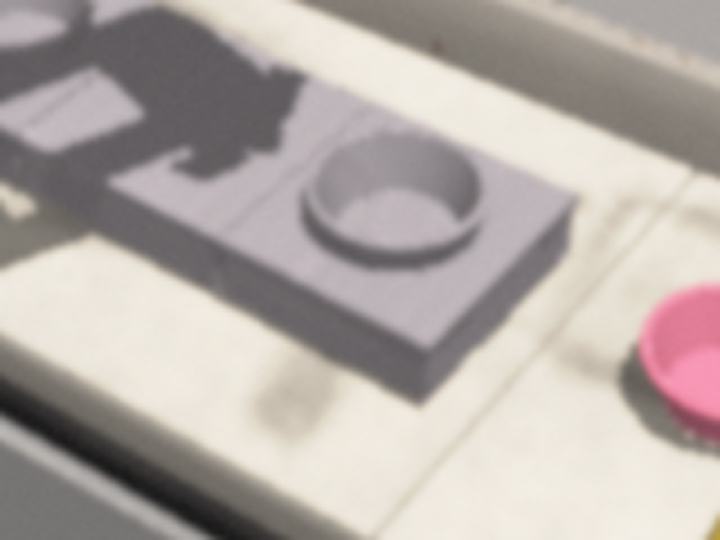

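View pics/wrist4.png

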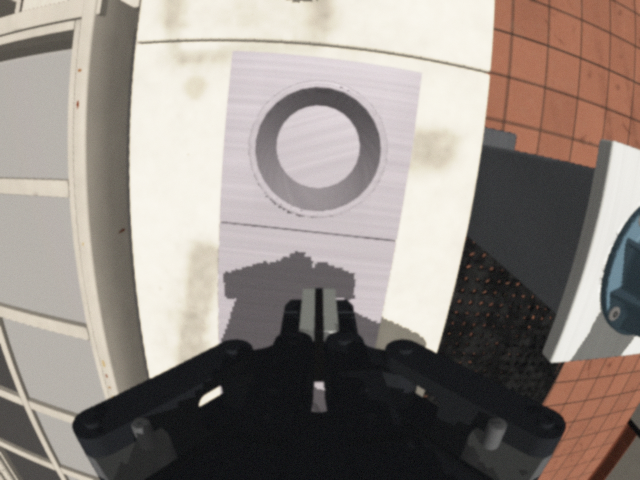

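The inset looks nested in both views, with its rim ellipse and wall height matching the filled one. I'll verify by probing the rear rim height with a light push (home means tip contact at z = 0.079), then the front and both sides.

```bash
python3 - <<'E'
from cell import r
from h import *
n=np.array([-u[1],u[0]])
for name,d in (("rear",-u),("left+x",n),("front",u),("right-x",-n)):
    q=W+d*.051
    r.move_straight([*q,.115],velocity=.2); 
    s=r.move_straight([*q,.087],velocity=.02,until_force=4)
    print(name,s,"tip z",r.get_eef_pos()[2]-.014,r.get_wrist_force().round(2),round(r.get_clock(),1))
    r.move_straight([*q,.115],velocity=.15)
q=W-u*.09
r.move_straight([*q,.24],velocity=.25); r.sleep(.3)
p=r.get_eef_pos();o=r.get_orientation();np.save("w5.npy",np.r_[p,o])
for m in ("scene","side","wrist"):
    c=r.camera(m); im=c["color"][:,:,::-1]; cv2.imwrite(f"pics/{m}5f.png",im)
    cr={"scene":im[200:320,250:410],"side":im[220:340,250:410],"wrist":im[40:260,200:440]}[m]
    cv2.imwrite(f"pics/{m}5.png",cv2.resize(cr,None,fx=4.5 if m!="wrist" else 2.7,fy=4.5 if m!="wrist" else 2.7,interpolation=cv2.INTER_CUBIC))
print(r.get_clock())
E
```

```text
rear True tip z 0.07884037945708065 [-1.75  0.9   5.44] 13.9
left+x True tip z 0.07883426569742395 [ 0.18 -0.59  5.02] 15.8
front True tip z 0.07880783915658969 [-0.88 -1.38  5.18] 17.6
right-x True tip z 0.07889813579830163 [-1.8   1.01  6.47] 19.4
20.9833
```

View pics/scene5.png

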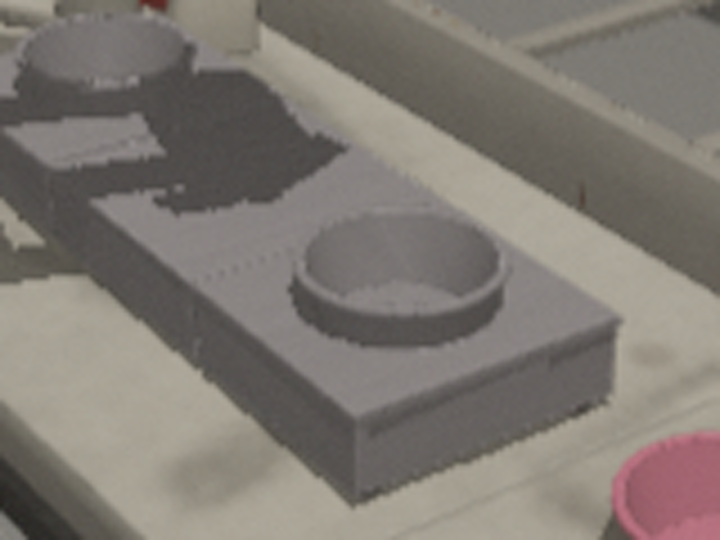

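View pics/wrist5.png

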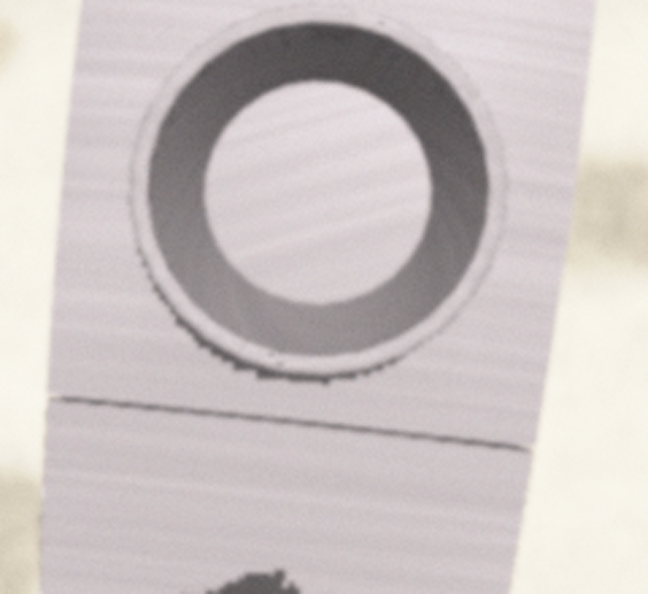

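View pics/side5f.png

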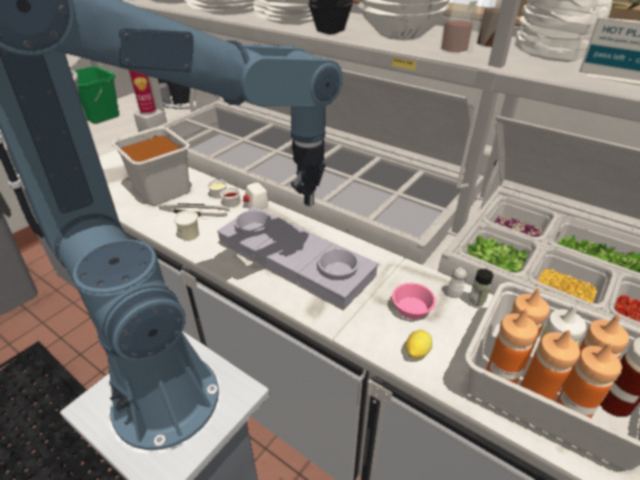

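The rim is at 78.8–78.9 mm at all four points, so the inset is home and level to within 0.001 rad. The robot is clear, and the pink bowl, lemon, shaker, jar and tub are where they started in the side view. I'm handing the job in.

```bash
python3 - <<'E'
from cell import r
r.close_job()
E
```

```text
the job is handed in; nothing more can be done
```

The loose steel inset is sitting fully home in the empty well at the right end of the stand, and I handed the job in at about 21 s on the robot's clock.

I reached into the inset with closed fingers and dragged it along the deck by its leading inner wall. It tipped into the well and settled without needing a corrective push.

**Seating:** I touched the rim lightly at four points with about 5–6.5 N. It read 78.8–78.9 mm high at all four, against 79 mm expected when home, so the foot is flat on the floor and the inset is level to about 0.001 rad. I did not measure its centring directly, but a level inset at full depth can only sit within the 2.5 mm play.

**Surroundings:** The last pictures show the inset nested, the gripper clear, and the tub, shaker, jar, lemon and pink bowl apparently where they started. I compared those by eye, not by measurement.

**Disagreements:** My camera estimates of the well and inset positions differed between views by about 3–6 mm. I chose values from the views that agreed best and from the deck seam. None of the force limits I set on the drag tripped.

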